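Find the unlocked incubator lid and push it open

ROBOT

A 6-joint arm with a two-finger parallel gripper is mounted at the origin on a cart in front of the work surface, level with it; the furniture and walls round the work are solid. World frame = base frame: x ahead of the robot, y to its left, z up, the work surface at z = 0. Lengths are in m, angles in degrees, forces in N, time in s.
With the tool pointing down it reaches from about 0.4 to 0.825 m from the base axis. Payload 7 kg.
Tool frame: the origin (TCP) lies at the very end of the fingers, on their centre line; the grasp point (between the pads) lies 19 mm behind it; x points along the fingers, y is the direction in which the jaws open and shut, and the axes are right-handed (so a half turn about x gives the same grasp; the last joint's range is limited). The gripper opens to 88 mm and grips with 3 to 60 N. Pads are 19 mm wide; open, the fingers measure 130 mm over their backs; the gripper's body (78 mm by 193 mm) begins 47 mm behind the grasp point.
Start: joints at [-59.295, 20.546, 0.682, 0, -70.136, -16.507], TCP at [0.166, -0.654, 0.227] pointing down, gripper open.
Joint ranges: [-176.03, 176.03], [-82.01, 121.73], [-58.28, 71.71], [-173.87, 95.51], [-174.79, -0.11], [-173.66, 173.66]. Speed limits (degrees/s): [136.94, 136.94, 172.46, 180, 180, 180].

INTERFACE

Orientations are given as [roll, pitch, yaw] about the fixed x, y, z axes, in that order (R = Rz(yaw) Ry(pitch) Rx(roll)).
In Python, from plant import monitor, eyes, ticket gives the robot as it stands. The module is installed in compiled form; this text tells all that it offers.
- The arm moves only by the shell command python3 -m crank 'ROWS'. ROWS is JSON, a list of rows, each an object with "linear": the shift along the world's x, y, z in units of 60 mm (1.0 is 60 mm), a list of three; "rot": the turn, a rotation vector about the world's x, y, z in units of 5 degrees (1.0 is 5 degrees), a list of three; "hand": the opening, from 0 (shut) to 1 (fully open). In form: [{"linear": [tx, ty, tz], "rot": [ax, ay, az], "hand": hand}, ...]. A call has 1 to 20 rows; each row shifts and turns the pose as measured when the row begins; what a row does not reach is not made up. A row lasts 1/8 s, in which the tool goes at most 62.5 mm and 10.7 degrees, less where a joint would pass 70% of its speed; a pose out of reach is approached as far as the arm can. A call is refused whole if a number of a shift passes 1 or a number of a turn 1, either way. A call with a gripper value outside its range is refused whole. The fingers move at their own pace and stop on an object; the grip force is fixed at half the most. Time passes only in rows, so rows that do not move let the fingers close. It gives the time, the measured TCP pose, the force and the opening at its end, in the units of the state.
- monitor.get_obs(): the state, without advancing time (a new reading comes with each control period).
- eyes.snapshot(name): name is "scene" or "side" or "wrist"; returns a dict with "image" (384x512x3 uint8, red, green, blue), "depth" (384x512 float32, m along the optical axis (not along the pixel's ray), 0 where there is no reading), "K" (3x3 intrinsics, pixels), "camera_from_world" (4x4, takes a point from world to camera coordinates); the wrist camera has in their place "hand_eye" (4x4, takes a point from camera to tool coordinates, whose origin is the TCP and whose axes are the tool frame's). Camera axes: x right, y up, looking along -z (the intrinsics and any distortion apply to the point x, -y, -z); pixel columns grow to the right and rows downward; lengths in m; the calibration is good to about 2 mm. A picture is of the moment at which its call begins: read the wrist's pose just before it.
- ticket.close_job(): hands the job in, once; it reports no verdict.
The state is a dict: "clock": time; "joint_pos": joint angles; "qvel": joint speeds; "tau": joint torques, N m; "tool_pos": TCP position; "orientation": TCP orientation; "force": force on the tool from outside, world axes, zero at the start; "moment": the same for the moment, N m; "opening": finger opening in m.
Only numpy, scipy, OpenCV 4.12 (cv2) and the standard library are available. Lean on these libraries where they do the work, as an engineer would, in place of code of your own. Each camera call takes 0.05 s, during which the arm holds its last target.

TASK

The dish incubator has unlocked one of its four identical lids, but nothing on it shows which; open that one so that its dish can be taken out later. Press gently on the ribbed pads at the rear of the lids until you find the one that rocks, then push that lid's raised front up and back until it stands fully open at its stop. Use the fingertips or the outside of the fingers only: lift nothing, leave the dishes lying in their wells and the other lids closed, and do not move the things around the incubator.

Things in the scene. Friction and masses are not known exactly. Their poses are not given: they have to be found in the camera images.
- incubator: fixed white dish incubator: 252 mm deep (x), 190 wide (y), deck 78 high, lid tops at 88; four identical lids, two rows of two. Origin: centre of its underside; z up, x from its front (display, keys) to its back. Hinge axes run along y, 82 mm up, at x -40.5 (front row) and +80.5 mm (rear row); lid centres y +44, -44. Under each lid: a dish well 24 mm deep; below the pad, an open pocket 39 mm long, 60 deep
- lid_front_left (a joint): lid in the front row (toward -x of the incubator), on its +y side: 0 closed, grows as the front lip rises and the rear pad sinks, 1.5 rad at the stop, nearly upright. Lid: plate 10 mm thick, 82 wide, 114 long, grey frame with clear window; see-saw: hinge axis 78 mm behind the front lip, 36 before the rear edge
- lid_front_right (a joint): lid in the front row, on the -y side: 0 closed, grows as the front lip rises and the rear pad sinks, 1.5 rad at the stop, nearly upright. Same make as the other lids. The one unlocked lid sinks under 2 to 4 N pressed 15 to 25 mm behind its hinge; its stiff hinge keeps it where it is left, even half open
- lid_rear_left (a joint): lid in the rear row (+x), on the +y side: 0 closed, grows as the front lip rises and the rear pad sinks, 1.5 rad at the stop, nearly upright. Same make as the other lids. A locked lid gives about 1 mm at the pad (up to 0.06 rad), then stops dead
- lid_rear_right (a joint): lid in the rear row, on the -y side: 0 closed, grows as the front lip rises and the rear pad sinks, 1.5 rad at the stop, nearly upright. Same make as the other lids. The dark ribbed pad is the part behind the hinge; the ribs are too low to matter. Plates are slippery (friction 0.24 to 0.36)
- lid_front_left_pad (a point): point on top of the ribbed rear pad of the lid in the front row (toward -x of the incubator), on its +y side: 23 mm behind the hinge axis, midway across; moves with the lid (x rearward along the lid, z out of its top)
- lid_front_left_lip (a point): point on the top edge of the front lip of the same lid, 78 mm before the hinge axis, midway across; moves with the lid (same axes as the pad's)
- lid_front_right_pad (a point): point on top of the ribbed rear pad of the lid in the front row, on the -y side: 23 mm behind the hinge axis, midway across; moves with the lid (x rearward along the lid, z out of its top)
- lid_front_right_lip (a point): point on the top edge of the front lip of the same lid, 78 mm before the hinge axis, midway across; moves with the lid (same axes as the pad's)
- lid_rear_left_pad (a point): point on top of the ribbed rear pad of the lid in the rear row (+x), on the +y side: 23 mm behind the hinge axis, midway across; moves with the lid (x rearward along the lid, z out of its top)
- lid_rear_left_lip (a point): point on the top edge of the front lip of the same lid, 78 mm before the hinge axis, midway across; moves with the lid (same axes as the pad's)
- lid_rear_right_pad (a point): point on top of the ribbed rear pad of the lid in the rear row, on the -y side: 23 mm behind the hinge axis, midway across; moves with the lid (x rearward along the lid, z out of its top)
- lid_rear_right_lip (a point): point on the top edge of the front lip of the same lid, 78 mm before the hinge axis, midway across; moves with the lid (same axes as the pad's)
- dish_front_left: petri dish, 60 mm across and 15 high, lying loose in the well under the lid in the front row (toward -x of the incubator), on its +y side; origin at the centre of its underside, 54 mm above the worktop; it stays where it is
- dish_front_right: petri dish, 60 mm across and 15 high, lying loose in the well under the lid in the front row, on the -y side; origin at the centre of its underside, 54 mm above the worktop; it stays where it is
- dish_rear_left: petri dish, 60 mm across and 15 high, lying loose in the well under the lid in the rear row (+x), on the +y side; origin at the centre of its underside, 54 mm above the worktop; it stays where it is
- dish_rear_right: petri dish, 60 mm across and 15 high, lying loose in the well under the lid in the rear row, on the -y side; origin at the centre of its underside, 54 mm above the worktop; it stays where it is
- beaker_1: small glass beaker, 46 mm across, 60 high; origin at the centre of its underside; a loose bystander, to be left alone
- timer: white lab timer lying flat, 67 x 63 x 20 mm; origin at the centre of its underside; a loose bystander, to be left alone
- pipette: pipette lying flat, 234 long, 36 wide, 24 high; origin at the centre of its underside; a loose bystander, to be left alone
- marker: blue marker pen lying flat, 130 long, 13 thick; origin at the centre of its underside; a loose bystander, to be left alone
- dropper: small white dropper bottle with a red cap, 30 mm across, 66 high; origin at the centre of its underside; a loose bystander, to be left alone

How it is judged (in metres and radians):
On the way:
1. the unlocked lid has been found: it has rocked, its front lip at least about 10 mm up (value of joint any of lid_front_left, lid_front_right, lid_rear_left, lid_rear_right above 0.13 rad), for 0.1 s.
At the end, for the whole second after the job is handed in: one lid stands open at its stop (1.38 rad or more of 1.5) and at rest, the other three are closed (under 0.1 rad) (((value of joint lid_front_left above 1.38 rad and value of joint each of lid_front_right, lid_rear_left, lid_rear_right below 0.1 rad and velocity of joint lid_front_left between -0.1 and 0.1 rad/s) or (value of joint lid_front_right above 1.38 rad and value of joint each of lid_front_left, lid_rear_left, lid_rear_right below 0.1 rad and velocity of joint lid_front_right between -0.1 and 0.1 rad/s) or (value of joint lid_rear_left above 1.38 rad and value of joint each of lid_front_left, lid_front_right, lid_rear_right below 0.1 rad and velocity of joint lid_rear_left between -0.1 and 0.1 rad/s) or (value of joint lid_rear_right above 1.38 rad and value of joint each of lid_front_left, lid_front_right, lid_rear_left below 0.1 rad and velocity of joint lid_rear_right between -0.1 and 0.1 rad/s))); the robot touches nothing.
It fails at once if the robot bears on the incubator or its lids with more than 50 N (contact force between any of the fingers, the arm and incubator above 50 N).
It fails at once if a dish is lifted or shifted by more than 12 mm (distance of any of dish_front_left, dish_front_right, dish_rear_left, dish_rear_right from where it was at the start of the episode above 0.012 m).
It fails at once if a bystander is moved by more than 20 mm or tipped (distance of any of beaker_1, timer, pipette, marker, dropper from where it was at the start of the episode above 0.02 m or angle between any of beaker_1, dropper's own z axis and vertical above 0.5 rad).
It also fails if it takes over 61 s, if anything falls off the work surface, if the arm or the gripper's body presses on something with over 40 N, if the wrist force passes 120 N, or if a joint passes its speed limit or range.

## Working session

There is one attempt and no reset: what is moved stays moved. The work goes in short steps, Python scripts to look and compute and a shell command to move; the robot and the scene stay as the last step left them, time stands still between calls to the robot, and variables do not carry over. Pictures are saved under pics/ and viewed, and the job is handed in when it is done.

```bash
mkdir -p pics; ls; cat > h.py <<'E'
import numpy as np, cv2
from plant import monitor, eyes, ticket
def snap(n,f):
    s=eyes.snapshot(n); cv2.imwrite(f'pics/{f}.png',s['image'][:,:,::-1]); np.savez(f'{f}.npz',**{k:v for k,v in s.items()}); return s
def world(s,u,v,d=None):
    # world pt by depth
    K=s['K'];d=s['depth'][v,u] if d is None else d
    p=np.array([(u-K[0,2])/K[0,0]*d,-(v-K[1,2])/K[1,1]*d,-d,1])
    return (np.linalg.inv(s['camera_from_world'])@p)[:3]
def ray(s,u,v,z):
    a=world(s,u,v,1.0);c=np.linalg.inv(s['camera_from_world'])[:3,3]
    t=(z-c[2])/(a[2]-c[2]);return c+t*(a-c)
def proj(s,p):
    q=s['camera_from_world']@np.append(p,1);K=s['K']
    return K[0,0]*q[0]/-q[2]+K[0,2],K[1,1]*-q[1]/-q[2]+K[1,2]
E
python3 - <<'E'
from h import *
print(monitor.get_obs())
for n in('scene','side'):
    s=snap(n,n+'0');print(n,s['K'],s['camera_from_world'],{k for k in s})
E
```

```text
pics
{'clock': 0.0, 'joint_pos': array([-5.92952548e+01,  2.05902404e+01,  6.32508381e-01, -1.89828852e-02,
       -7.01359629e+01, -1.65060058e+01]), 'qvel': array([-0.00377107, -0.04950134, -0.0182812 , -0.02277398, -0.00063208,
       -0.0097874 ]), 'tau': array([ 8.83466837e-04, -5.82719493e+01,  2.93070316e+01,  6.99725166e+00,
        7.11611530e-03, -1.54100935e-04]), 'tool_pos': array([ 0.16539903, -0.65390656,  0.22563014]), 'orientation': array([ 95.72405023,  89.90462028, 109.91632486]), 'force': array([-0.23618695,  0.03300935, -0.42808126]), 'moment': array([0.00520649, 0.01109657, 0.01660566]), 'opening': 0.0880803573367593}
scene [[402.03527604   0.         257.1781028 ]
 [  0.         402.03527604 195.79390957]
 [  0.           0.           1.        ]] [[-0.2795464  -0.95987328 -0.02229556  0.29086451]
 [ 0.62361868 -0.19917651  0.75592887 -0.35894689]
 [-0.73003668  0.19741327  0.65427398 -0.63977955]
 [ 0.          0.          0.          1.        ]] {'image', 'camera_from_world', 'depth', 'K'}
side [[441.34995147   0.         254.38307816]
 [  0.         441.34995147 190.45295325]
 [  0.           0.           1.        ]] [[-0.10901818 -0.99402719 -0.004999    0.20370133]
 [ 0.71238042 -0.08163445  0.69702937 -0.42596557]
 [-0.69327424  0.07242769  0.71702515 -0.97033356]
 [ 0.          0.          0.          1.        ]] {'image', 'camera_from_world', 'depth', 'K'}
```

View pics/scene0.png

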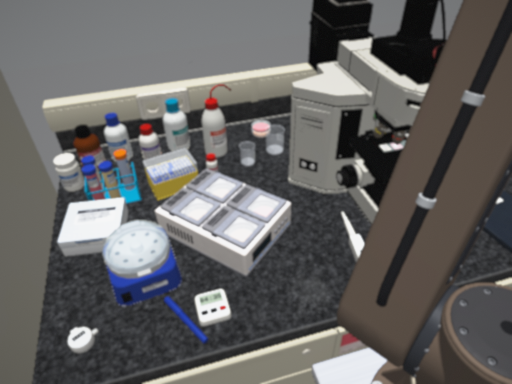

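View pics/side0.png

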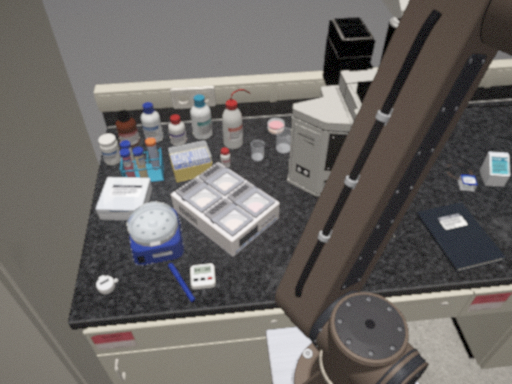

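The incubator sits near (225,217) in the scene view and (225,205) in the side view, with the timer, marker, beaker and dropper around it. I'll zoom in for corner picking.

```bash
python3 - <<'E'
from h import *
a=cv2.imread('pics/scene0.png')[150:290,140:310]; cv2.imwrite('pics/sc_z.png',cv2.resize(a,None,fx=4.2,fy=4.2,interpolation=cv2.INTER_CUBIC))
a=cv2.imread('pics/side0.png')[140:260,160:290]; cv2.imwrite('pics/si_z.png',cv2.resize(a,None,fx=5,fy=5,interpolation=cv2.INTER_CUBIC))
for n in('scene0','side0'):
    s=dict(np.load(n+'.npz'))
    d=s['depth'];vv,uu=np.nonzero(d>0)
    K=s['K'];D=d[vv,uu]
    P=np.stack([(uu-K[0,2])/K[0,0]*D,-(vv-K[1,2])/K[1,1]*D,-D,np.ones_like(D)])
    W=(np.linalg.inv(s['camera_from_world'])@P)[:3]
    im=s['image'][vv,uu].astype(int)
    m=(W[2]>0.06)&(W[2]<0.11)
    mask=np.zeros(d.shape,np.uint8);mask[vv[m],uu[m]]=255
    nn,l,st,c=cv2.connectedComponentsWithStats(mask)
    for i in range(1,nn):
        if st[i,4]>300:
            sel=l[vv,uu]==i
            q=W[:,sel]
            r=cv2.minAreaRect(q[:2].T.astype(np.float32)*1000)
            print(n,st[i],c[i],r,np.percentile(q[2],[5,50,95]))
E
```

```text
scene0 [218  89  75  20 706] [255.2917847   98.58073654] ((983.2348022460938, 18.892478942871094), (48.15819549560547, 254.9287109375), 0.5625251531600952) [0.06216951 0.09295439 0.10845791]
scene0 [  25  102  181   44 2181] [119.07290234 124.13296653] ((949.0499877929688, 449.75933837890625), (527.314453125, 133.8317108154297), 87.79234313964844) [0.06225063 0.09169715 0.10853636]
scene0 [202 118  24  22 351] [214.1965812 130.1994302] ((840.9085693359375, 183.95545959472656), (67.01934051513672, 39.65789031982422), 86.98210906982422) [0.06329    0.08617738 0.10786969]
scene0 [ 74 131  27  23 436] [ 86.69724771 143.20642202] ((888.5826416015625, 539.0722045898438), (46.67247772216797, 67.67474365234375), 17.876663208007812) [0.06182566 0.08435596 0.10620327]
scene0 [ 143  148   55   35 1108] [169.65703971 164.19404332] ((731.5133056640625, 328.783447265625), (88.32422637939453, 120.56781005859375), 11.904869079589844) [0.06331547 0.07738322 0.07952153]
scene0 [ 290  148   98   60 1865] [340.52546917 173.24289544] ((555.427978515625, -75.89454650878906), (265.8811340332031, 84.3448486
[... 1684 characters left out ...]
7812, 331.6104736328125), (91.58599090576172, 122.26171875), 13.798137664794922) [0.06438289 0.07641664 0.07997289]
side0 [289 157  42  29 493] [308.44219067 171.39553753] ((594.3948974609375, -27.5228271484375), (144.42254638671875, 40.59967803955078), 37.53578567504883) [0.0637624  0.08727757 0.10796879]
side0 [ 171  163  108   83 4656] [225.28114261 202.43127148] ((517.0399780273438, 233.38211059570312), (257.68804931640625, 193.00689697265625), 40.46780014038086) [0.06927283 0.08491033 0.08938164]
side0 [ 127  204   54   49 1214] [155.0214168  235.32372323] ((429.272705078125, 429.396240234375), (129.9265899658203, 131.89247131347656), 6.62679386138916) [0.06251644 0.08714214 0.10781814]
```

View pics/sc_z.png

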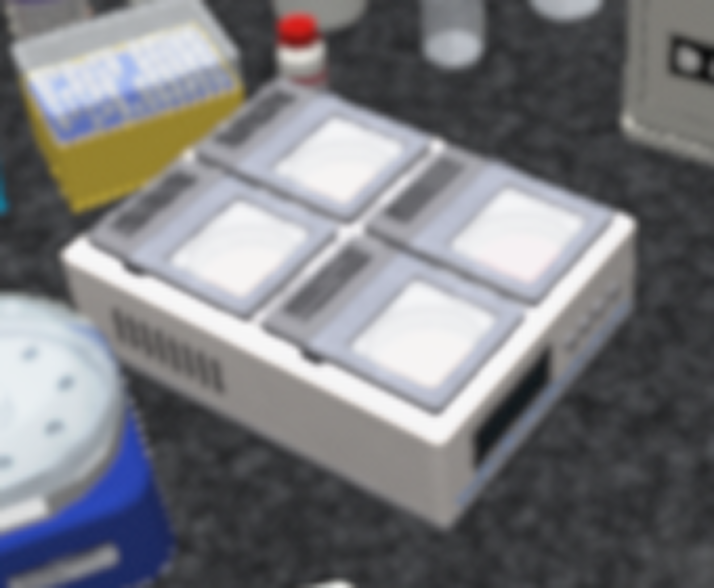

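View pics/si_z.png

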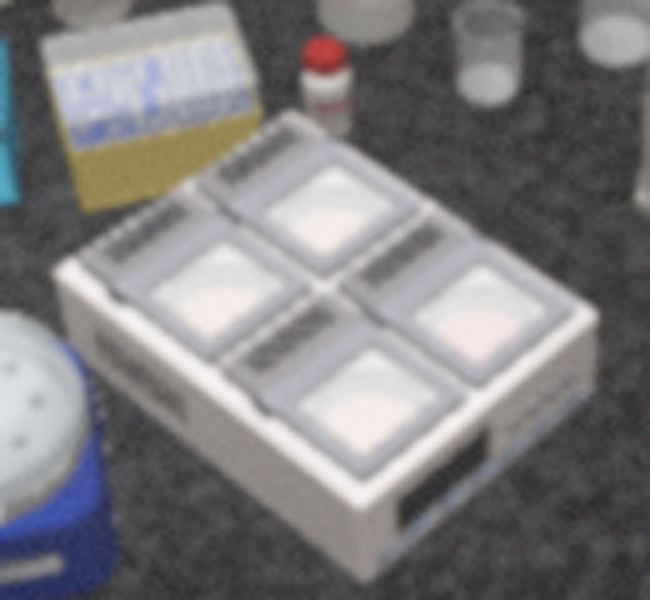

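```bash
python3 - <<'E'
from h import *
H=np.zeros((240,240))
for n in('scene0','side0'):
    s=dict(np.load(n+'.npz'));d=s['depth'];vv,uu=np.nonzero(d>0);K=s['K'];D=d[vv,uu]
    P=np.stack([(uu-K[0,2])/K[0,0]*D,-(vv-K[1,2])/K[1,1]*D,-D,np.ones_like(D)])
    W=(np.linalg.inv(s['camera_from_world'])@P)[:3]
    i=((1.1-W[0])/.005).astype(int);j=((.7-W[1])/.005).astype(int)
    ok=(i>=0)&(i<240)&(j>=0)&(j<240)&(W[2]>-.05)
    np.maximum.at(H,(i[ok],j[ok]),W[2][ok])
# coarse table 5cm
print('x\\y',*[f'{.7-.05*k-.025:5.2f}' for k in range(24)])
for a in range(24):
    print(f'{1.1-.05*a-.025:.2f}',*[f'{100*H[a*10:a*10+10,k*10:k*10+10].max():5.0f}' for k in range(24)])
for n,pts in(('scene0',[(447,443),(68,255),(632,222)]),('side0',[(365,503),(58,272),(597,312)])):
    s=dict(np.load(n+'.npz'));o,f=((140,150),4.2) if n=='scene0' else ((160,140),5.)
    w=[ray(s,p[0]/f+o[0],p[1]/f+o[1],.078) for p in pts];w=np.array(w)
    e=w[1]-w[0];g=w[2]-w[0]
    print(n,w.round(4).tolist(),np.linalg.norm(e),np.linalg.norm(g),np.degrees(np.arctan2(e[1],e[0])),np.degrees(np.arctan2(g[1],g[0])),(w[1]+w[2])/2)
from scipy.spatial.transform import Rotation as R
o=monitor.get_obs();print(R.from_euler('xyz',o['orientation'],degrees=True).as_matrix().round(3))
E
```

```text
x\y  0.67  0.62  0.57  0.52  0.47  0.42  0.37  0.32  0.27  0.22  0.17  0.12  0.07  0.02 -0.03 -0.08 -0.13 -0.18 -0.23 -0.28 -0.33 -0.38 -0.43 -0.48
1.08     0     0     0     0     0     0     0     0     0     0     0     0     0     0     0     0     0     0     0     0     0     0     0     0
1.03    46    45    45    45    45    44    44    44    44    43    43    43    43    42    42    42    42    42    41    41    41    37    33    33
0.97     0    17    17    17    17    17    17    17    17    17    17    17    17    17    17    17    31    17     0     0    17     0     0     0
0.93     0     0    13    13    14    14    17    16    16    15     0     0     3     3     3     0    40     0    40     0     0     0     0     0
0.88     0     0    13    13    14    11    11    11    15    17    21    20     3     3     0     0    42    42    42     0     0     0     0     0
0.83    54    34     9     0     0     0     0     0     0    16    17     0     0     7     8     0    42    42    42     0     0     0     0     0
0.78    56    33     9    12    12    12     8     8     8
[... 2385 characters left out ...]
     0     0     0    28    28    28    28     0     0     0     0     0     0     0     0
-0.08     0     0     0     0     0     0     0     0     0     0     0     0    24    28    28    26    21     0     0     0     0     0     0     0
scene0 [[0.3588, 0.2192, 0.078], [0.5482, 0.3807, 0.078], [0.481, 0.0814, 0.078]] 0.24890282148944146 0.18415153786148794 40.45170745801588 -48.43685270603534 [0.51462818 0.23104961 0.078     ]
side0 [[0.3634, 0.2207, 0.078], [0.5497, 0.3835, 0.078], [0.4836, 0.0806, 0.078]] 0.24728828435710143 0.1846247059591017 41.14724465036677 -49.39770870039938 [0.51662574 0.23201296 0.078     ]
[[-0.001 -0.245  0.969]
 [ 0.001  0.969  0.245]
 [-1.     0.002 -0.   ]]
```

```bash
python3 - <<'E'
from h import *
for n in('scene0','side0'):
    s=dict(np.load(n+'.npz'));d=s['depth'];vv,uu=np.nonzero(d>0);K=s['K'];D=d[vv,uu]
    P=np.stack([(uu-K[0,2])/K[0,0]*D,-(vv-K[1,2])/K[1,1]*D,-D,np.ones_like(D)])
    W=(np.linalg.inv(s['camera_from_world'])@P)[:3]
    print(n,'cam',np.linalg.inv(s['camera_from_world'])[:3,3])
    for x in np.arange(.25,.75,.05):
      for y in np.arange(-.3,.1,.05):
        m=(abs(W[0]-x)<.025)&(abs(W[1]-y)<.025)&(W[2]>.15)
        if m.sum()>3:
            k=np.argmax(W[2][m]);print(f'{x:.2f} {y:.2f} z {W[2][m].min():.2f}-{W[2][m].max():.2f} px',uu[m][k],vv[m][k],s['image'][vv[m][k],uu[m][k]],m.sum())
s=snap('wrist','w0')
b=np.concatenate([cv2.resize(cv2.imread('pics/scene0.png')[0:260,280:512],None,fx=1.7,fy=1.7),cv2.resize(cv2.imread('pics/side0.png')[0:260,280:512],None,fx=1.7,fy=1.7)],1);cv2.imwrite('pics/mic.png',b)
E
```

```text
scene0 cam [-0.16190643  0.33400026  0.69641442]
0.35 -0.10 z 0.42-0.45 px 444 45 [54 48 44] 48
0.40 -0.15 z 0.18-0.45 px 444 44 [50 42 40] 548
0.40 -0.10 z 0.17-0.45 px 438 47 [33 22 22] 1152
0.45 -0.20 z 0.18-0.42 px 439 44 [22 17 16] 64
0.45 -0.15 z 0.18-0.43 px 423 49 [13 14 14] 849
0.45 -0.10 z 0.17-0.42 px 418 53 [13 14 14] 1418
0.50 -0.20 z 0.18-0.49 px 435 0 [12 10 10] 347
0.50 -0.15 z 0.18-0.49 px 426 0 [13 14 14] 1969
0.50 -0.10 z 0.17-0.40 px 401 51 [16 16 17] 1158
0.55 -0.20 z 0.18-0.20 px 389 128 [67 66 65] 15
0.55 -0.15 z 0.18-0.47 px 405 3 [67 69 70] 499
0.55 -0.10 z 0.15-0.40 px 384 43 [13 13 13] 1636
0.55 -0.05 z 0.15-0.29 px 341 92 [229 228 221] 939
0.60 -0.15 z 0.29-0.40 px 388 35 [95 95 97] 134
0.60 -0.10 z 0.28-0.40 px 372 38 [109 108 104] 503
0.60 -0.05 z 0.15-0.29 px 324 91 [226 225 219] 633
0.60 -0.00 z 0.15-0.29 px 307 87 [229 228 221] 1159
0.65 -0.30 z 0.42-0.43 px 443 0 [82 84 85] 16
0.65 -0.15 z 0.34-0.34 px 361 53 [221 220 212] 130
0.65 -0.10 z 0.28-0.34 px 358 55 [212 210 201] 438
0.65 -0.05 z 0.28-0.29 px 332 78 [229 227 221] 201
0.65 -0.00 z 0.15-0.29 
[... 618 characters left out ...]
.60 -0.15 z 0.34-0.60 px 382 0 [121 119 115] 41
0.60 -0.10 z 0.28-0.40 px 358 81 [160 157 150] 337
0.60 -0.05 z 0.15-0.29 px 329 110 [216 213 206] 400
0.60 -0.00 z 0.15-0.29 px 306 111 [217 213 207] 718
0.65 -0.20 z 0.34-0.34 px 371 79 [198 194 187] 8
0.65 -0.15 z 0.33-0.35 px 353 88 [209 206 198] 75
0.65 -0.10 z 0.28-0.34 px 350 85 [197 193 186] 294
0.65 -0.05 z 0.28-0.29 px 329 104 [216 213 206] 190
0.65 -0.00 z 0.15-0.29 px 302 105 [216 212 206] 323
0.65 0.05 z 0.15-0.29 px 294 109 [160 156 151] 53
0.70 -0.20 z 0.34-0.35 px 361 66 [10 12 14] 142
0.70 -0.15 z 0.33-0.35 px 358 66 [9 1 3] 211
0.70 -0.10 z 0.28-0.34 px 345 77 [214 210 203] 269
0.70 -0.05 z 0.26-0.29 px 325 94 [215 213 205] 49
```

View pics/mic.png

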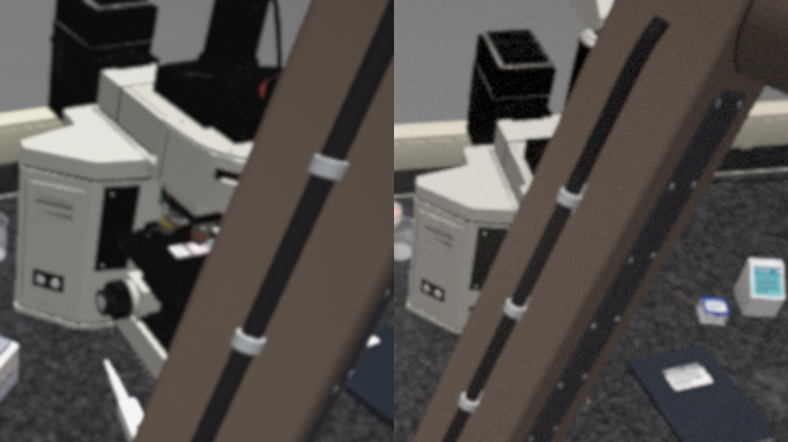

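View pics/w0.png

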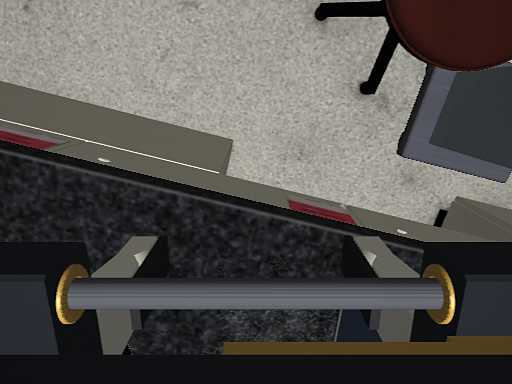

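```bash
python3 -m crank '[{"linear":[-0.17,0.69,0.7],"rot":[0,0,0],"hand":0},{"linear":[-0.17,0.69,0.7],"rot":[0,0,0],"hand":0},{"linear":[-0.17,0.69,0.7],"rot":[0,0,0],"hand":0},{"linear":[-0.17,0.69,0.7],"rot":[0,0,0],"hand":0},{"linear":[-0.17,0.69,0.7],"rot":[0,0,0],"hand":0},{"linear":[-0.17,0.69,0.7],"rot":[0,0,0],"hand":0}]'
python3 - <<'E'
from h import *
print(monitor.get_obs()['joint_pos'])
for n in('scene','side'): snap(n,n+'1')
b=np.concatenate([cv2.imread('pics/scene1.png')[:,250:],cv2.imread('pics/side1.png')[:,250:]],1);cv2.imwrite('pics/v1.png',b)
E
```

```text
clock: 0.9
tool_pos: [0.101, -0.3974, 0.4754]
orientation: [103.1, 89.0, 117.2]
force: [0.9, -0.3, -0.0]
opening: 0.033
[-48.10758222  -8.6225808   -1.10647102  -0.25109727 -98.46023182
 -27.83747825]
```

View pics/v1.png

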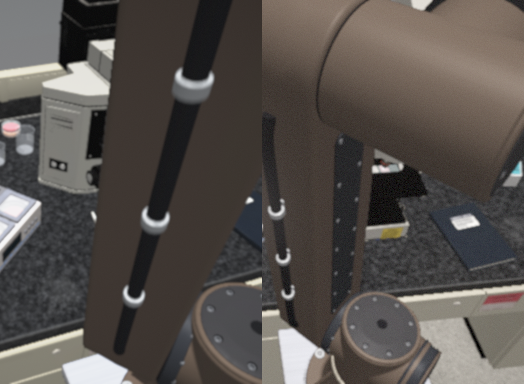

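```bash
python3 - <<'E'
from h import *
s=dict(np.load('side1.npz'))
for u,v in[(373,220),(395,228),(395,205),(360,235),(375,185),(385,180),(405,190),(412,180),(380,155),(370,165)]:
    print(u,v,world(s,u,v).round(3),s['image'][v,u])
for n in('scene1','side1'):
    s=dict(np.load(n+'.npz'));d=s['depth'];vv,uu=np.nonzero(d>0);K=s['K'];D=d[vv,uu]
    P=np.stack([(uu-K[0,2])/K[0,0]*D,-(vv-K[1,2])/K[1,1]*D,-D,np.ones_like(D)])
    W=(np.linalg.inv(s['camera_from_world'])@P)[:3]
    m=(W[0]>.22)&(W[0]<.6)&(W[1]<.05)&(W[1]>-.45)&(W[2]>.06)
    for x in np.arange(.22,.5,.04):
        q=m&(abs(W[0]-x)<.02)
        if q.sum()>5: print(n,x.round(2),'y',W[1][q].min().round(2),W[1][q].max().round(2),'z',np.percentile(W[2][q],[0,25,50,75,100]).round(2),q.sum())
E
```

```text
373 220 [ 0.398 -0.166  0.069] [22 21 20]
395 228 [ 0.383 -0.229  0.043] [116 115 108]
395 205 [ 0.504 -0.28   0.   ] [64 62 61]
360 235 [ 0.383 -0.132  0.027] [139 135 129]
375 185 [ 0.426 -0.159  0.177] [14 11 11]
385 180 [ 0.44  -0.19   0.178] [30 25 23]
405 190 [ 0.397 -0.228  0.181] [15 18 11]
412 180 [ 0.605 -0.371 -0.003] [61 59 62]
380 155 [-0.092  0.11   0.759] [58 52 46]
370 165 [ 0.482 -0.159  0.197] [113 101  99]
scene1 0.5 y -0.08 -0.06 z [0.06 0.08 0.09 0.1  0.11] 133
side1 0.38 y -0.25 -0.1 z [0.06 0.07 0.18 0.18 0.3 ] 657
side1 0.42 y -0.26 -0.11 z [0.06 0.07 0.18 0.18 0.3 ] 1071
side1 0.46 y -0.27 -0.12 z [0.06 0.08 0.18 0.18 0.63] 896
side1 0.5 y -0.26 -0.14 z [0.16 0.18 0.18 0.62 0.63] 383
```

```bash
python3 -m crank '[{"linear":[-0.22,0.9,0.4],"rot":[0,0,-1],"hand":0},{"linear":[-0.22,0.9,0.4],"rot":[0,0,-1],"hand":0},{"linear":[0,0,0],"rot":[0,0,-1],"hand":0}]'
python3 -c "
from h import *
print(monitor.get_obs())"
```

```text
clock: 1.38
tool_pos: [0.073, -0.2884, 0.5286]
orientation: [64.9, 89.6, 63.6]
force: [0.8, -1.3, -0.8]
opening: 0.001
{'clock': 1.375, 'joint_pos': array([ -36.28775495,  -20.49043072,   -2.1889863 ,   -0.41328477,
       -108.36963516,  -55.13389142]), 'qvel': array([ -2.11907789,   3.24070282,  -1.73371798,  -1.35410338,
         1.76148436, -39.43373775]), 'tau': array([ 0.92588553, -4.82933879, 30.20397305,  7.20292568, -0.87515747,
        0.43701265]), 'tool_pos': array([ 0.07304204, -0.288363  ,  0.5285698 ]), 'orientation': array([64.92957586, 89.60181518, 63.63794169]), 'force': array([ 0.84371227, -1.3200744 , -0.78149258]), 'moment': array([-0.17530972, -0.14871492, -0.00520292]), 'opening': 0.0010100260951655773}
```

```bash
python3 -m crank '[{"linear":[0.95,0.35,0],"rot":[0,0,-1],"hand":0},{"linear":[0.9,0.5,0],"rot":[0,0,-1],"hand":0},{"linear":[0.75,0.65,0],"rot":[0,0,-1],"hand":0},{"linear":[0.58,0.8,0],"rot":[0,0,0],"hand":0},{"linear":[0,0,0],"rot":[0,0,0],"hand":0}]'
python3 - <<'E'
from h import *
o=monitor.get_obs();print(o['joint_pos'],o['tool_pos'])
for n in('scene','side'): snap(n,n+'2')
b=np.concatenate([cv2.imread('pics/scene2.png')[:,200:],cv2.imread('pics/side2.png')[:,200:]],1);cv2.imwrite('pics/v2.png',b)
E
```

```text
clock: 2.0
tool_pos: [0.2535, -0.1528, 0.5282]
orientation: [46.3, 89.5, 30.4]
force: [-0.0, -0.5, 0.5]
opening: 0.0001
[   9.01684205  -21.09105165   -2.6385865    -0.18654612 -108.0004052
 -114.93754843] [ 0.25353575 -0.15278107  0.52821652]
```

View pics/v2.png

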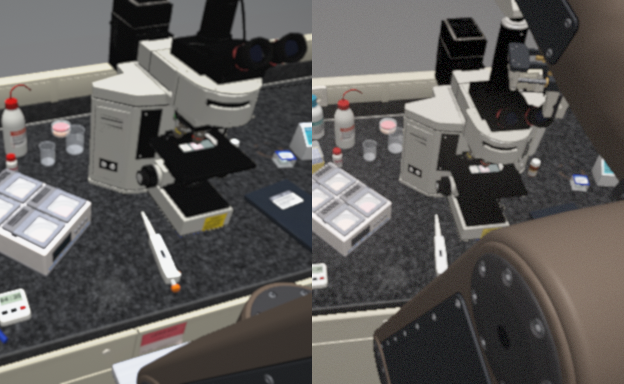

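```bash
python3 - <<'E'
from h import *
for n in('scene2','side2'):
    s=dict(np.load(n+'.npz'));d=s['depth'];vv,uu=np.nonzero(d>0);K=s['K'];D=d[vv,uu]
    P=np.stack([(uu-K[0,2])/K[0,0]*D,-(vv-K[1,2])/K[1,1]*D,-D,np.ones_like(D)])
    W=(np.linalg.inv(s['camera_from_world'])@P)[:3]
    m=(W[0]>.26)&(W[0]<.62)&(W[1]<.05)&(W[1]>-.45)&(W[2]>.2)
    for x in np.arange(.28,.6,.04):
        q=m&(abs(W[0]-x)<.02)
        if q.sum()>5: print(n,x.round(2),'y',W[1][q].min().round(2),W[1][q].max().round(2),'z',np.percentile(W[2][q],[0,25,50,75,100]).round(2),q.sum())
E
```

```text
scene2 0.32 y -0.22 -0.12 z [0.43 0.43 0.43 0.43 0.44] 148
scene2 0.36 y -0.23 -0.11 z [0.4  0.44 0.44 0.45 0.47] 1820
scene2 0.4 y -0.23 -0.11 z [0.29 0.32 0.35 0.38 0.45] 3089
scene2 0.44 y -0.23 -0.1 z [0.24 0.31 0.35 0.37 0.43] 1481
scene2 0.48 y -0.22 -0.1 z [0.2  0.34 0.41 0.44 0.49] 2465
scene2 0.52 y -0.22 -0.1 z [0.2  0.33 0.39 0.43 0.49] 1056
scene2 0.56 y -0.17 -0.03 z [0.2  0.23 0.26 0.29 0.4 ] 2321
side2 0.28 y -0.14 -0.06 z [0.53 0.63 0.64 0.64 0.64] 462
side2 0.32 y -0.21 -0.07 z [0.43 0.43 0.44 0.64 0.64] 133
side2 0.36 y -0.22 -0.11 z [0.41 0.44 0.44 0.45 0.47] 831
side2 0.4 y -0.23 -0.11 z [0.29 0.32 0.35 0.37 0.45] 1791
side2 0.44 y -0.23 -0.1 z [0.24 0.33 0.36 0.41 0.43] 797
side2 0.48 y -0.21 -0.09 z [0.2  0.41 0.45 0.55 0.63] 2075
side2 0.52 y -0.25 -0.1 z [0.2  0.4  0.48 0.57 0.63] 940
side2 0.56 y -0.25 -0.03 z [0.2  0.23 0.26 0.29 0.61] 1321
```

```bash
python3 -m crank '[{"linear":[0.35,0.93,0],"rot":[0,0,1],"hand":0},{"linear":[0.15,0.98,0],"rot":[0,0,1],"hand":0},{"linear":[0,1,0],"rot":[0,0,1],"hand":0},{"linear":[0,1,0],"rot":[0,0,1],"hand":0},{"linear":[0.4,0.9,0],"rot":[0,0,1],"hand":0},{"linear":[0.8,0.6,0],"rot":[0,0,1],"hand":0},{"linear":[0.8,0.5,-0.3],"rot":[0,0,1],"hand":0},{"linear":[0.75,0.3,-0.5],"rot":[0,0,1],"hand":0},{"linear":[0.6,0.3,-0.5],"rot":[0,0,1],"hand":0},{"linear":[0.3,0,-0.5],"rot":[0,0,1],"hand":0},{"linear":[0,0,-0.3],"rot":[0,0,1],"hand":0},{"linear":[0,0,0],"rot":[0,0,0.3],"hand":0},{"linear":[0,0,0],"rot":[0,0,0],"hand":0}]'
python3 - <<'E'
from h import *
o=monitor.get_obs();print(o['joint_pos'],o['tool_pos'],o['orientation'])
s=snap('wrist','w1');print(s['K'],s['hand_eye'])
E
```

```text
clock: 3.72
tool_pos: [0.5128, 0.204, 0.399]
orientation: [51.3, 89.0, 88.9]
force: [0.0, 0.5, 1.7]
opening: 0.0003
[ 41.51778615   4.93392341   2.60569565  -0.7033888  -87.02545166
 -93.91431146] [0.5127512  0.20397664 0.39899634] [51.32164441 89.04531571 88.89258016]
[[344.07977201   0.         254.97268979]
 [  0.         344.07977201 194.47174237]
 [  0.           0.           1.        ]] [[ 8.62769023e-04  2.90852720e-01 -9.56767449e-01 -1.57821618e-01]
 [ 9.99999540e-01  1.49308733e-04  9.47142881e-04  7.42782653e-04]
 [ 4.18332818e-04 -9.56767826e-01 -2.90852457e-01 -7.87947098e-02]
 [ 0.00000000e+00  0.00000000e+00  0.00000000e+00  1.00000000e+00]]
```

View pics/w1.png

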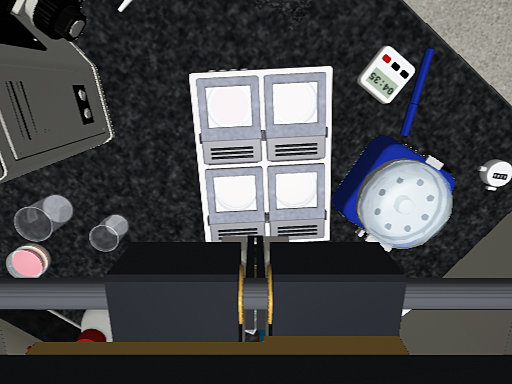

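```bash
cat >> h.py <<'E'
from scipy.spatial.transform import Rotation as R
def T_tool(o):
    T=np.eye(4);T[:3,:3]=R.from_euler('xyz',o['orientation'],degrees=True).as_matrix();T[:3,3]=o['tool_pos'];return T
def wrist_world(s,o):
    s=dict(s);s['camera_from_world']=np.linalg.inv(T_tool(o)@s['hand_eye']);return s
def cloud(s):
    d=s['depth'];vv,uu=np.nonzero(d>0);K=s['K'];D=d[vv,uu]
    P=np.stack([(uu-K[0,2])/K[0,0]*D,-(vv-K[1,2])/K[1,1]*D,-D,np.ones_like(D)])
    return uu,vv,(np.linalg.inv(s['camera_from_world'])@P)[:3]
E
python3 - <<'E'
from h import *
o=monitor.get_obs();s=wrist_world(dict(np.load('w1.npz')),o)
cv2.imwrite('pics/w1z.png',cv2.resize(s['image'][55:250,180:345,::-1],None,fx=3.07,fy=3.07,interpolation=cv2.INTER_CUBIC))
uu,vv,W=cloud(s)
m=(W[2]>.07)&(W[2]<.1)&(uu>180)&(uu<342)&(vv>55)&(vv<240)
q=W[:,m];print(np.percentile(q[2],[5,50,95]))
hsv=s['image']
# white deck+lids mask edges: front edge and sides
g=cv2.cvtColor(s['image'],cv2.COLOR_RGB2GRAY)
mask=(g>110).astype(np.uint8);mask[:55]=0;mask[238:]=0;mask[:,:180]=0;mask[:,342:]=0
n,l,st,c=cv2.connectedComponentsWithStats(mask);i=1+np.argmax(st[1:,4])
cn=max(cv2.findContours((l==i).astype(np.uint8),cv2.RETR_EXTERNAL,cv2.CHAIN_APPROX_NONE)[0],key=len)
print(st[i],cv2.approxPolyDP(cn,4,True)[:,0].tolist())
E
```

```text
[0.07692321 0.08633927 0.08905067]
[  189    66   144   172 21001] [[330, 66], [189, 74], [205, 237], [247, 235], [219, 236], [243, 231], [265, 236], [316, 232], [288, 237], [329, 237]]
```

View pics/w1z.png

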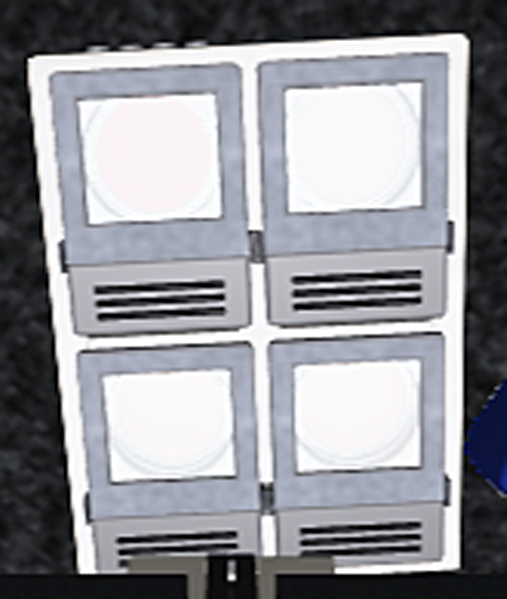

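```bash
python3 - <<'E'
from h import *
o=monitor.get_obs();s=wrist_world(dict(np.load('w1.npz')),o)
px=np.array([(50,73),(240,65),(259,64),(447,55),(77,336),(249,327),(268,327),(443,316),(78,353),(252,342),(271,342),(443,333)])/3.07+[180,55]
x1,x2,x3=-118.5,-4.5,2.5
inc=np.array([(x1,-85),(x1,-3),(x1,3),(x1,85),(x2,-85),(x2,-3),(x2,3),(x2,85),(x3,-85),(x3,-3),(x3,3),(x3,85)])/1000
w=np.array([ray(s,u-.5,v-.5,.088)[:2] for u,v in px])
a=inc-inc.mean(0);b=w-w.mean(0)
th=np.arctan2((a[:,0]*b[:,1]-a[:,1]*b[:,0]).sum(),(a*b).sum())
Rm=np.array([[np.cos(th),-np.sin(th)],[np.sin(th),np.cos(th)]])
t=w.mean(0)-Rm@inc.mean(0)
print(np.degrees(th),t,'resid mm',((w-(inc@Rm.T+t))*1000).round(1).tolist(),'scale',np.linalg.norm(b)/np.linalg.norm(a))
for n,p in dict(FL=(-17.5,44),FR=(-17.5,-44),RL=(103.5,44),RR=(103.5,-44)).items(): print(n,(Rm@np.array(p)/1000+t).round(4))
E
```

```text
40.37492188872784 [0.52091574 0.23246997] resid mm [[-0.5, 1.6], [1.5, 0.3], [0.2, 1.8], [2.5, -0.4], [-2.1, 1.4], [0.6, -2.0], [-0.7, 0.3], [0.5, -2.7], [-1.3, 1.7], [-0.1, -1.2], [-1.5, 1.1], [1.0, -2.1]] scale 0.9796686169735751
FL [0.4791 0.2547]
FR [0.5361 0.1876]
RL [0.5713 0.333 ]
RR [0.6283 0.266 ]
```

```bash
python3 -m crank '[{"linear":[0.35,-0.28,-0.5],"rot":[0,0,0.6],"hand":0},{"linear":[0,0,-1],"rot":[0,0,0],"hand":0},{"linear":[0,0,-1],"rot":[0,0,0],"hand":0},{"linear":[0,0,-1],"rot":[0,0,0],"hand":0},{"linear":[0,0,-0.9],"rot":[0,0,0],"hand":0},{"linear":[0,0,0],"rot":[0,0,0],"hand":0}]'
python3 - <<'E'
from h import *
o=monitor.get_obs();print(o);print(T_tool(o).round(4))
snap('scene','scene3');snap('side','side3')
a=cv2.imread('pics/scene3.png')[130:290,130:330];b=cv2.imread('pics/side3.png')[130:290,130:330]
cv2.imwrite('pics/v3.png',cv2.resize(np.concatenate([a,b],1),None,fx=2,fy=2))
E
```

```text
clock: 4.53
tool_pos: [0.5371, 0.1865, 0.1392]
orientation: [18.7, 88.2, 58.9]
force: [0.3, 0.5, 2.4]
opening: 0.0004
{'clock': 4.525, 'joint_pos': array([ 38.41018002,  13.99312295, -20.61240265,  -0.78755642,
       -53.7006162 , -87.72841307]), 'qvel': array([ 0.04667127, -3.26679964,  4.87785876,  2.31717875, -1.66188982,
       -0.41067558]), 'tau': array([ 1.06253632e-02, -4.29037929e+01,  2.35036075e+01,  5.48110530e+00,
        9.63329002e-01,  2.41191970e-02]), 'tool_pos': array([0.53713366, 0.1864768 , 0.13923621]), 'orientation': array([18.70178983, 88.18874273, 58.92669796]), 'force': array([0.29509702, 0.49405374, 2.36130815]), 'moment': array([-0.06662606,  0.0355982 ,  0.03095027]), 'opening': 0.00043006538663976755}
[[ 0.0163 -0.6459  0.7633  0.5371]
 [ 0.0271  0.7634  0.6454  0.1865]
 [-0.9995  0.0101  0.0299  0.1392]
 [ 0.      0.      0.      1.    ]]
```

View pics/v3.png

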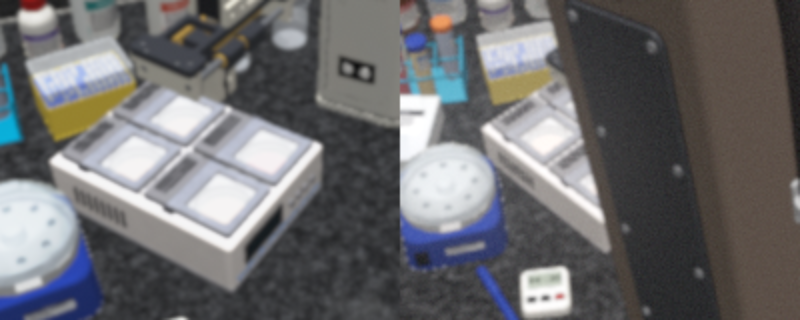

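```bash
python3 - <<'E'
from h import *
s=dict(np.load('scene3.npz'));o=monitor.get_obs()
print(proj(s,o['tool_pos']),proj(s,o['tool_pos']+[0,0,.07]),proj(s,[.5338,.1872,.088]))
for u,v in[(205,165),(222,157),(235,170),(240,160)]: print(u,v,world(s,u,v).round(3),s['image'][v,u])
cv2.imwrite('pics/sc3z.png',cv2.resize(cv2.imread('pics/scene3.png')[60:240,150:330],None,fx=3.3,fy=3.3,interpolation=cv2.INTER_CUBIC))
E
```

```text
(np.float64(237.53799260062976), np.float64(173.854779874267)) (np.float64(235.756267924013), np.float64(147.85911742554327)) (np.float64(239.97436551049304), np.float64(194.42791085996708))
205 165 [0.491 0.263 0.221] [135 133 124]
222 157 [0.469 0.231 0.248] [70 72 79]
235 170 [0.519 0.198 0.172] [128 126 118]
240 160 [0.486 0.193 0.22 ] [120 114 106]
```

View pics/sc3z.png

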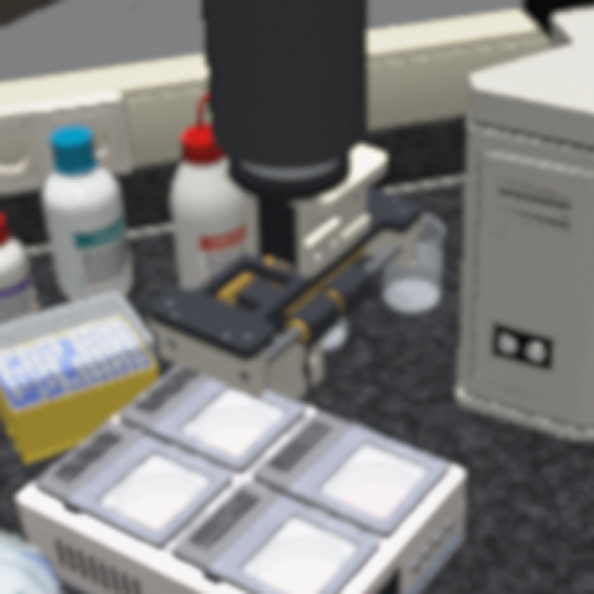

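```bash
python3 -m crank '[{"linear":[-0.03,0.01,-0.35],"rot":[-0.31,0.19,0],"hand":0},{"linear":[0,0,-0.3],"rot":[0,0,0],"hand":0},{"linear":[0,0,0],"rot":[0,0,0],"hand":0},{"linear":[0,0,0],"rot":[0,0,0],"hand":0}]'
python3 -c "
from h import *
o=monitor.get_obs();print(o['tool_pos'],o['force']);print(T_tool(o).round(3))"
```

```text
clock: 5.12
tool_pos: [0.5436, 0.1926, 0.1128]
orientation: [-13.2, 88.8, 27.2]
force: [0.1, -0.2, 0.2]
opening: 0.0005
[0.54362903 0.19262887 0.11283863] [ 0.07022805 -0.15603913  0.2272049 ]
[[ 0.018 -0.647  0.762  0.544]
 [ 0.009  0.762  0.647  0.193]
 [-1.    -0.005  0.02   0.113]
 [ 0.     0.     0.     1.   ]]
```

```bash
python3 -m crank '[{"linear":[-0.15,-0.09,-0.15],"rot":[-0.1,0.2,0],"hand":0},{"linear":[0,0,-0.1],"rot":[0,0,0],"hand":0},{"linear":[0,0,0],"rot":[0,0,0],"hand":0}]'
python3 -c "
from h import *
o=monitor.get_obs();print(o['tool_pos'],o['force']);print(T_tool(o).round(3))"
```

```text
clock: 5.5
tool_pos: [0.5346, 0.1873, 0.0985]
orientation: [2.8, 89.9, 43.2]
force: [0.7, 0.3, -0.1]
opening: 0.0003
[0.53455047 0.18726948 0.09852131] [ 0.67061737  0.27013914 -0.09776515]
[[ 0.001 -0.647  0.762  0.535]
 [ 0.001  0.762  0.647  0.187]
 [-1.     0.     0.002  0.099]
 [ 0.     0.     0.     1.   ]]
```

```bash
python3 -m crank '[{"linear":[0,0,-0.06],"rot":[0,0,0],"hand":0},{"linear":[0,0,-0.06],"rot":[0,0,0],"hand":0},{"linear":[0,0,0],"rot":[0,0,0],"hand":0}]'; python3 -m crank '[{"linear":[0,0,-0.03],"rot":[0,0,0],"hand":0},{"linear":[0,0,-0.03],"rot":[0,0,0],"hand":0}]'; python3 -m crank '[{"linear":[0,0,-0.03],"rot":[0,0,0],"hand":0}]'
```

```text
clock: 5.88
tool_pos: [0.5347, 0.1872, 0.0908]
orientation: [-0.4, 89.9, 39.9]
force: [-0.1, 0.8, -1.3]
opening: 0.0006
clock: 6.12
tool_pos: [0.5351, 0.1875, 0.0875]
orientation: [-5.3, 89.8, 35.0]
force: [-0.1, -0.4, 3.1]
opening: 0.0007
clock: 6.25
tool_pos: [0.5354, 0.1877, 0.086]
orientation: [-7.0, 89.8, 33.4]
force: [-0.6, 0.9, 3.7]
opening: 0.0002
```

```bash
python3 -m crank '[{"linear":[0,0,-0.03],"rot":[0,0,0],"hand":0}]'; python3 -m crank '[{"linear":[0,0,-0.04],"rot":[0,0,0],"hand":0}]'; python3 -m crank '[{"linear":[0,0,-0.04],"rot":[0,0,0],"hand":0}]'
```

```text
clock: 6.38
tool_pos: [0.5357, 0.188, 0.0845]
orientation: [-6.9, 89.7, 33.5]
force: [-1.2, 0.7, 3.2]
opening: 0.0002
clock: 6.5
tool_pos: [0.5359, 0.1882, 0.0822]
orientation: [-7.0, 89.7, 33.4]
force: [-0.4, 0.9, 3.5]
opening: 0.0005
clock: 6.62
tool_pos: [0.536, 0.1882, 0.0797]
orientation: [-7.8, 89.7, 32.6]
force: [0.6, -0.7, 2.9]
opening: 0.0003
```

FR (front right) is sinking at about 3 N, well past the 1 mm a locked lid gives, so it is the unlocked one. I'll press a little further.

```bash
python3 -m crank '[{"linear":[0,0,-0.04],"rot":[0,0,0],"hand":0},{"linear":[0,0,-0.04],"rot":[0,0,0],"hand":0}]'; python3 -m crank '[{"linear":[0,0,-0.04],"rot":[0,0,0],"hand":0},{"linear":[0,0,-0.02],"rot":[0,0,0],"hand":0}]'
python3 - <<'E'
from h import *
snap('scene','scene4')
cv2.imwrite('pics/sc4z.png',cv2.resize(cv2.imread('pics/scene4.png')[100:280,150:330],None,fx=3.3,fy=3.3,interpolation=cv2.INTER_CUBIC))
E
```

```text
clock: 6.88
tool_pos: [0.5364, 0.1884, 0.0746]
orientation: [-8.5, 89.6, 31.9]
force: [0.1, 0.6, 3.1]
opening: 0.0003
clock: 7.12
tool_pos: [0.5365, 0.1884, 0.0705]
orientation: [-8.4, 89.6, 32.0]
force: [1.1, 1.4, 2.1]
opening: 0.0005
```

View pics/sc4z.png

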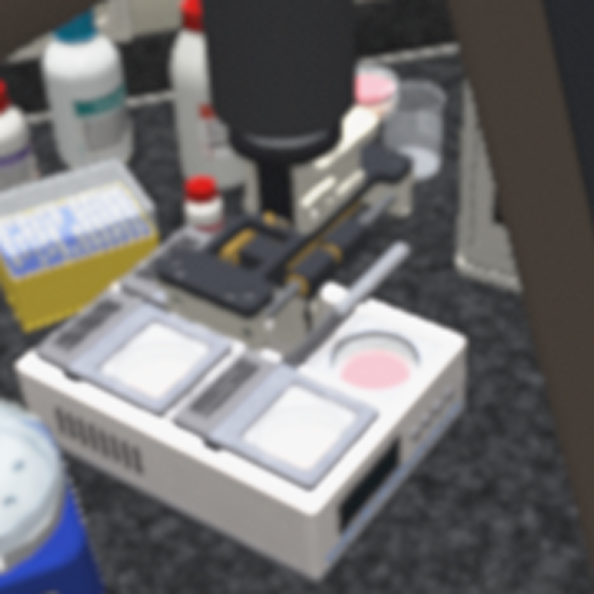

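```bash
python3 -m crank '[{"linear":[0,0,0.4],"rot":[0,0,0],"hand":0},{"linear":[0,0,0.8],"rot":[0,0,0],"hand":0},{"linear":[0,0,1],"rot":[0,0,0],"hand":0},{"linear":[0,0,0.9],"rot":[0,0,0],"hand":0},{"linear":[-0.68,-0.58,0],"rot":[0,0,0],"hand":0},{"linear":[-0.65,-0.56,0],"rot":[0,0,0],"hand":0},{"linear":[0,0,0],"rot":[0,0,0],"hand":0},{"linear":[0,0,0],"rot":[0,0,0],"hand":0}]'
cat > st.py <<'E'
from h import *
o=monitor.get_obs();p=o['tool_pos'];c,s_=np.cos(np.radians(40.6)),np.sin(np.radians(40.6))
d=p[:2]-[.5185,.232];T=T_tool(o)
print('inc mm',(1000*(c*d[0]+s_*d[1])).round(1),(1000*(-s_*d[0]+c*d[1])).round(1),'z',p[2].round(4),'F',o['force'].round(1))
a=np.cross(T[:3,0],[0,0,-1]);print('rot fix units',np.degrees(a).round(2)/5,'y az',np.degrees(np.arctan2(T[1,1],T[0,1])).round(2))
E
python3 st.py
```

```text
clock: 8.18
tool_pos: [0.4492, 0.115, 0.2576]
orientation: [162.0, 89.6, -157.7]
force: [0.6, -0.0, 0.1]
opening: 0.0002
inc mm -128.7 -43.7 z 0.2576 F [ 0.6 -0.   0.1]
rot fix units [ 0.026 -0.064  0.   ] y az 130.3
```

```bash
python3 -m crank '[{"linear":[0,0,-0.9],"rot":[0,0,0],"hand":0},{"linear":[0,0,-0.9],"rot":[0,0,0],"hand":0},{"linear":[0,0,-0.45],"rot":[0,0,0],"hand":0},{"linear":[0,0,0],"rot":[0,0,0],"hand":0}]'
python3 st.py
python3 - <<'E'
from h import *
snap('scene','scene5');snap('side','side5')
a=cv2.imread('pics/scene5.png')[110:260,150:350];b=cv2.imread('pics/side5.png')[110:260,150:350]
cv2.imwrite('pics/v5.png',cv2.resize(np.concatenate([a,b],1),None,fx=2,fy=2))
E
```

```text
clock: 8.68
tool_pos: [0.4507, 0.1164, 0.1182]
orientation: [166.5, 89.6, -153.2]
force: [1.1, -0.1, 0.8]
opening: 0.0002
inc mm -126.7 -43.6 z 0.1182 F [ 1.1 -0.1  0.8]
rot fix units [ 0.038 -0.076  0.   ] y az 130.31
```

View pics/v5.png

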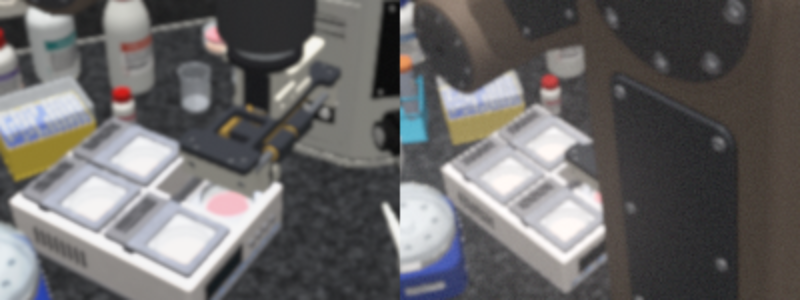

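```bash
python3 -m crank '[{"linear":[0.1,0.087,0],"rot":[0.03,-0.07,0],"hand":0},{"linear":[0.1,0.087,-0.03],"rot":[0,0,0],"hand":0},{"linear":[0.1,0.087,-0.03],"rot":[0,0,0],"hand":0}]';python3 st.py;python3 -m crank '[{"linear":[0.07,0.06,0],"rot":[0,0,0],"hand":0},{"linear":[0.07,0.06,0],"rot":[0,0,0],"hand":0}]';python3 st.py
```

```text
clock: 9.15
tool_pos: [0.4734, 0.1354, 0.1201]
orientation: [-10.0, 89.4, 30.4]
force: [-0.1, 0.2, -0.5]
opening: 0.0003
inc mm -97.1 -44.0 z 0.1201 F [-0.1  0.2 -0.5]
rot fix units [-0.06   0.102  0.   ] y az 130.37
clock: 9.4
tool_pos: [0.4825, 0.1432, 0.1203]
orientation: [-10.0, 89.4, 30.4]
force: [-0.1, -0.7, 0.5]
opening: 0.0004
inc mm -85.1 -44.0 z 0.1203 F [-0.1 -0.7  0.5]
rot fix units [-0.058  0.1    0.   ] y az 130.37
```

```bash
python3 -m crank '[{"linear":[0.06,0.05,0],"rot":[0,0,0],"hand":0}]';python3 -m crank '[{"linear":[0.06,0.05,0],"rot":[0,0,0],"hand":0}]'; python3 -m crank '[{"linear":[0.06,0.05,0],"rot":[0,0,0],"hand":0}]';python3 st.py; python3 - <<'E'
from h import *
snap('scene','scene6')
cv2.imwrite('pics/sc6z.png',cv2.resize(cv2.imread('pics/scene6.png')[100:260,170:350],None,fx=3.3,fy=3.3,interpolation=cv2.INTER_CUBIC))
E
```

```text
clock: 9.52
tool_pos: [0.4863, 0.1464, 0.1202]
orientation: [-10.4, 89.4, 30.0]
force: [-1.1, -1.0, 0.5]
opening: 0.0005
clock: 9.65
tool_pos: [0.49, 0.1495, 0.1202]
orientation: [-10.2, 89.5, 30.1]
force: [-0.9, -0.6, 1.6]
opening: 0.0006
clock: 9.78
tool_pos: [0.4939, 0.1527, 0.1202]
orientation: [-10.5, 89.5, 29.9]
force: [-1.4, 0.2, 0.7]
opening: 0.0006
inc mm -70.3 -44.2 z 0.1202 F [-1.4  0.2  0.7]
rot fix units [-0.054  0.094  0.   ] y az 130.37
```

View pics/sc6z.png

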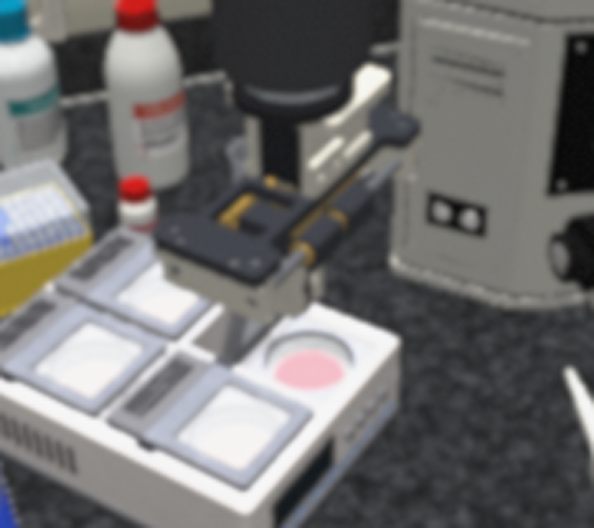

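```bash
python3 -m crank '[{"linear":[0.05,0.043,0],"rot":[0,0,0],"hand":0}]';python3 -m crank '[{"linear":[0.05,0.043,0],"rot":[0,0,0],"hand":0}]'; python3 -m crank '[{"linear":[0.04,0.034,0],"rot":[0,0,0],"hand":0}]'; python3 -m crank '[{"linear":[0.03,0.026,0],"rot":[0,0,0],"hand":0}]';python3 st.py
```

```text
clock: 9.95
tool_pos: [0.4974, 0.1557, 0.1201]
orientation: [-10.7, 89.4, 29.6]
force: [0.8, -0.5, -0.0]
opening: 0.0004
clock: 10.07
tool_pos: [0.5006, 0.1584, 0.1202]
orientation: [-10.8, 89.4, 29.6]
force: [0.0, -0.3, 0.3]
opening: 0.0003
clock: 10.2
tool_pos: [0.5031, 0.1605, 0.1202]
orientation: [-11.3, 89.5, 29.1]
force: [-4.9, -3.8, 4.0]
opening: -0.0001
clock: 10.32
tool_pos: [0.5031, 0.1606, 0.1196]
orientation: [-18.4, 89.7, 22.0]
force: [-8.6, -8.1, 6.1]
opening: 0.0006
inc mm -58.2 -44.2 z 0.1196 F [-8.6 -8.1  6.1]
rot fix units [-0.02  0.05  0.  ] y az 130.35
```

```bash
python3 -m crank '[{"linear":[-0.1,-0.087,0],"rot":[0,0,0],"hand":0},{"linear":[-0.4,-0.34,0],"rot":[0,0,0],"hand":0},{"linear":[-0.5,-0.43,0],"rot":[0,0,0],"hand":0},{"linear":[0,0,0.7],"rot":[0,0,0],"hand":0},{"linear":[-0.4,-0.3,0.8],"rot":[0,0,0],"hand":0},{"linear":[-0.4,-0.3,0.8],"rot":[0,0,0],"hand":0},{"linear":[0,0,0.8],"rot":[0,0,0],"hand":0},{"linear":[0,0,0],"rot":[0,0,0],"hand":0}]'
python3 st.py; python3 - <<'E'
from h import *
o=monitor.get_obs()
a=snap('scene','scene7')['image'][100:260,150:350];b=snap('side','side7')['image'][100:260,150:350]
cv2.imwrite('pics/v7.png',cv2.resize(np.concatenate([a,b],1)[:,:,::-1],None,fx=2,fy=2))
snap('wrist','w7');np.save('w7o.npy',np.r_[o['tool_pos'],o['orientation']])
E
```

```text
clock: 11.32
tool_pos: [0.3903, 0.0693, 0.311]
orientation: [-9.6, 89.4, 30.8]
force: [-0.5, 0.2, -0.4]
opening: 0.0003
inc mm -203.2 -40.1 z 0.311 F [-0.5  0.2 -0.4]
rot fix units [-0.064  0.108  0.   ] y az 130.36
```

View pics/v7.png

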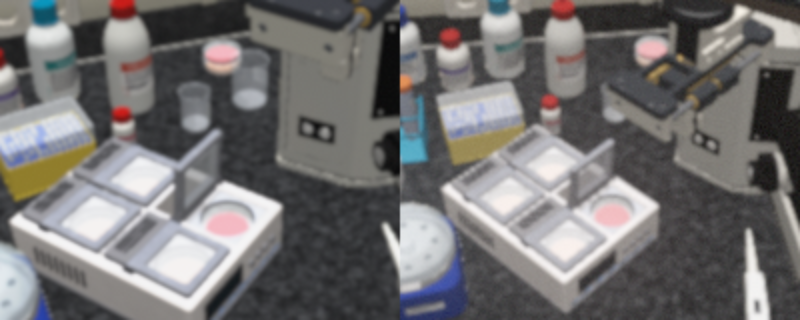

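View pics/w7.png

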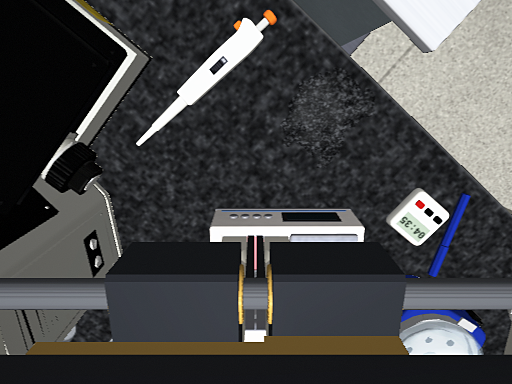

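```bash
python3 - <<'E'
from h import *
c,s_=np.cos(np.radians(40.6)),np.sin(np.radians(40.6))
for n in('scene7','side7'):
    s=dict(np.load(n+'.npz'));uu,vv,W=cloud(s)
    dx,dy=W[0]-.5185,W[1]-.232;X=(c*dx+s_*dy)*1000;Y=(-s_*dx+c*dy)*1000;Z=W[2]*1000
    m=(Z>100)&(Z<175)&(X>-130)&(X<20)&(Y>-85)&(Y<-5)
    A=np.polyfit(Z[m],X[m],1);r=X[m]-np.polyval(A,Z[m]);k=abs(r)<6;A=np.polyfit(Z[m][k],X[m][k],1)
    print(n,m.sum(),k.sum(),'slope dx/dz',A[0],'angle',np.pi/2+np.arctan(A[0]),'zmax',np.percentile(Z[m],99),'x@100,155',np.polyval(A,[100,155]))
    for cx in(-80,40):
      for cy in(44,-44):
        mm=(abs(X-cx)<40)&(abs(Y-cy)<35)&(Z>60)&(Z<100)
        if cx>0 or cy>0: print('  closed lid z',cx,cy,np.percentile(Z[mm],[5,50,95]).round(1),'slope z/x',np.polyfit(X[mm],Z[mm],1)[0].round(3),mm.sum())
E
```

```text
scene7 495 479 slope dx/dz -0.024891522781163505 angle 1.54590994293229 zmax 161.34259028848297 x@100,155 [-46.58702815 -47.95606191]
  closed lid z -80 44 [81.4 85.7 88.8] slope z/x 0.032 944
  closed lid z 40 44 [81.6 85.6 88.9] slope z/x 0.03 796
  closed lid z 40 -44 [82.6 85.7 88.8] slope z/x 0.03 637
side7 327 320 slope dx/dz -0.02656735791536705 angle 1.5442352168645184 zmax 161.17768182020902 x@100,155 [-44.60808393 -46.06928862]
  closed lid z -80 44 [77.2 85.1 89.2] slope z/x 0.041 633
  closed lid z 40 44 [80.4 85.2 89.1] slope z/x 0.027 537
  closed lid z 40 -44 [76.8 84.8 88.7] slope z/x 0.074 451
```

The lid measures about 1.54 rad by depth in both views, which fits the 1.5 rad stop. The other three lids are flat at about 86–88 mm, and the robot is clear of everything. I'm handing in.

```bash
python3 -c "
from plant import ticket
print(ticket.close_job())"
```

```text
the job is handed in; nothing more can be done
None
```

The unlocked lid was the front right one. It now stands open at its stop, and I handed the job in at about 11.5 s of the 61 s allowed.

**Finding it:** I pressed the front right pad first. It kept sinking at about 3 N, far past the 1 mm a locked lid gives, so I never touched the other three pads. I pressed until the front was well raised, roughly 1 rad.

**Opening it:** I went round to the front with the fingers shut and pushed the raised lip back. The resistance was 1–2 N until it jumped to about 13 N at the stop, the highest force I read. Then I backed off and moved well clear.

**Last checks:**
- **Open lid:** depth from the scene and side cameras gave an angle of about 1.54 rad and a top edge about 161 mm up. That agrees with the 1.5 rad stop within measuring error.
- **Other lids:** all three looked closed, with median heights of 85–86 mm. The fitted slopes were about 0.03–0.07 and I put them down to depth noise, since nothing touched those lids.
- **Dish and bystanders:** the front right dish is visible lying in its well. The timer, marker, pipette, dropper and beaker looked untouched, but I judged this by eye only and did not measure their positions.
- **Disagreements:** the camera estimates of the incubator's position differed by about 5 mm and 1°, and I used values in between. Some rows drifted up to about 7 mm, which I measured and corrected before pressing.

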